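# Clip the electrode holder onto the stirrer

## Robot

A 6-joint arm with a two-finger parallel gripper is mounted at the origin on the work surface. World frame = base frame: x ahead of the robot, y to its left, z up, the work surface at z = 0. Lengths are in mm, angles in rad, forces in N, time in s.
With the tool pointing down it reaches from about 350 to 975 mm from the base axis. Payload 7.1 kg.
Tool frame: the origin (TCP) lies at the very end of the fingers, on their centre line; the grasp point (between the pads) lies 19 mm behind it (ctrl.grip_depth is the distance from the TCP to the grasp point, in mm); x points along the fingers, z is the direction in which the jaws open and shut, and the axes are right-handed (so a half turn about x gives the same grasp; the last joint's range is limited). The gripper opens to 88 mm and grips with 3 to 60 N. Pads are 20 mm wide; open, the fingers measure 115 mm over their backs; the gripper's body (75 mm by 178 mm) begins 61 mm behind the grasp point.
Start: joints at [-1.179, 0.423, 1.63, -0, 1.089, -0.019], TCP at [249.605, -572.977, 222.675] pointing down, gripper open.
Joint ranges: [-3, 3], [-0.9, 2.11], [0.09, 2.58], [-1.31, 4.45], [0.11, 2.69], [-2.54, 2.54]. Speed limits (rad/s): [2.39, 2.39, 3.01, 3.14, 3.14, 3.14].

## Interface

Orientations are given as a rotation vector (axis times angle).
In Python, from workcell import ctrl gives the robot as it stands. The module is installed in compiled form; this text tells all that it offers.
- The arm moves only by the tool send_rows, never from a script. Its argument "rows" is a list of rows, each a list of 4 numbers: the shift along the tool's x, y, z in mm, then the turn about the tool's x in rad. In form: [[x, y, z, turn], ...]. A call has 1 to 10 rows; each row shifts and turns the pose as measured when the row begins, along the tool's axes as they then stand; what a row does not reach is not made up. A row lasts 1/12 s, in which the tool goes at most 41.7 mm and 7.16 degrees, less where a joint would pass 70% of its speed; a pose out of reach is approached as far as the arm can. A call with a gripper value outside its range is refused whole. "fingers" is the opening, from 0 (shut) to 1 (fully open), set as the call begins (left out, the last holds). The fingers move at their own pace and stop on an object; the grip force is fixed at half the most. Time passes only in rows, so rows that do not move let the fingers close. It gives the time, the measured TCP pose, the force and the opening at its end, in the units of the state.
- ctrl.get_obs(): the state, without advancing time (a new reading comes with each control period).
- ctrl.get_image(name): name is "scene" or "side" or "wrist"; returns a dict with "img" (384x512x3 uint8, red, green, blue), "depth" (384x512 float32, mm along the optical axis (not along the pixel's ray), 0 where there is no reading), "mtx" (3x3 intrinsics, pixels), "world_from_camera" (4x4, takes a point from camera to world coordinates). Camera axes: x right, y down, z forward; pixel columns grow to the right and rows downward; lengths in mm; the calibration is good to about 2 mm. A picture is of the moment at which its call begins.
- ctrl.close_job(): hands the job in, once; it reports no verdict.
The state is a dict: "t": time; "qpos": joint angles; "qvel": joint speeds; "joint_torque": joint torques, N m; "ee_pos": TCP position; "orientation": TCP orientation; "ft_force": force on the tool from outside, world axes, zero at the start; "moment": the same for the moment, N m; "width": finger opening in mm.
Only numpy, scipy, OpenCV 4.12 (cv2) and the standard library are available. Lean on these libraries where they do the work, as an engineer would, in place of code of your own. Each camera call takes 0.05 s, during which the arm holds its last target.

## Task

Pick up the electrode holder from the bench, set it over the two orange snap hooks on the stirrer and press it straight down, firmly but without cracking the plastic, until both sides have clicked and its foot lies flat on the dark clip plate. Then let go, and leave the beaker, the bottle and the jar where they stand.

Things in the scene. Friction and masses are not known exactly. Their poses are not given: they have to be found in the camera images.
- stirrer: white bench stirrer, fixed: box 270 (x) x 170 (y) mm, deck 66 to 78 mm above the bench. Origin: on the deck surface under the dark clip plate (50 x 124 mm), midway between the hooks; x points to the round stirring plate (116 mm wide, 6 mm thick, centre x=+125 mm), y along the line of the hooks, z up. The clip plate's height is adjustable: its top is 2 to 14 mm above the deck, not measured
- hook_left (a joint): orange springy hook on the clip plate at y=+42 mm (stirrer frame): 14 mm wide (x), stem 4 mm thick (y), 26 mm tall above the plate; barb reaches 4.5 mm outward (+y), top sloped, underside flat, 10 mm above the plate. Value: bend in rad, 0 straight, growing inward, 0.1 to 0.25 as the foot passes the barb, back to 0 once the foot is under it
- hook_right (a joint): the same, mirrored: hook at y=-42 mm, barb facing -y
- holder: loose electrode holder, about 150 g: grey foot 40 (x) x 110 (y) x 8 mm thick; blue block 30 (x) x 40 (y) mm on its middle, top 68 mm above the underside. Origin: centre of the underside, z up. Two windows, x -10 to 10, |y| 30 to 45 mm, go over the hooks; the barbs catch the 10 mm wide end bars. Either way round fits
- foot_left (a point): underside of the foot, middle of its +y end bar (50 mm from the centre). Pressing the foot past both barbs takes a push of 5 to 12 N in all, and it then rests on the clip plate; above 36 N between holder and stirrer (all contacts, sideways ones too, summed) the plastic cracks
- foot_right (a point): point on the underside of the holder's foot, middle of its -y end bar
- beaker: glass beaker, 68 mm across, 70 mm tall, standing on the stirring plate; origin at the centre of its base; to be left alone
- brown_bottle: brown glass bottle with black cap, 60 mm across, 130 mm tall, on the bench; origin at the centre of its base; to be left alone
- white_jar: white plastic jar with black lid, 60 mm across, 85 mm tall, on the bench; origin at the centre of its base; to be left alone
Mind the look-alikes: they are no part of the job. What is meant by the holder is not purple, and is the smaller of those in its own colour.

How it is judged (in metres and radians):
At the end, for the whole second after the job is handed in: Foot flat under both barbs: end bars under 16.5 mm above the deck, tilt below 0.03 rad, both hooks sprung back (bend below 0.05 rad); holder centred within 6 mm, in line within 0.12 rad, at rest, released; beaker, bottle and jar within 20 mm of their starts (z of each of foot_left, foot_right in the frame of stirrer below 0.0165 m and angle between holder's own z axis and vertical below 0.03 rad and horizontal distance between holder and stirrer below 0.006 m and angle between the y axis of holder and the y axis of stirrer, either way round below 0.12 rad and value of joint each of hook_left, hook_right below 0.05 rad and linear speed of holder below 0.01 m/s and distance of each of beaker, brown_bottle, white_jar from where it was at the start of the episode below 0.02 m); the robot touches nothing.
It fails at once if the holder is pressed against the stirrer with more than 36 N (contact force between holder and stirrer above 36 N).
It fails at once if the beaker, the bottle or the jar is pushed over or moved by more than 30 mm (distance of any of beaker, brown_bottle, white_jar from where it was at the start of the episode above 0.03 m or angle between any of beaker, brown_bottle, white_jar's own z axis and vertical above 0.4 rad).
It also fails if it takes over 64 s, if anything falls off the work surface, if the arm or the gripper's body presses on something with over 40 N, if the wrist force passes 120 N, or if a joint passes its speed limit or range.

## Working session

There is one attempt and no reset: what is moved stays moved. The work goes in short steps, Python scripts to look and compute and a tool call to move; the robot and the scene stay as the last step left them, time stands still between calls to the robot, and variables do not carry over. Pictures are saved under pics/ and viewed, and the job is handed in when it is done.

Besides the shell and the picture viewer there is one more tool, called after "Emit:" in YAML: its name, and indented under it one key for each argument. send_rows: Moves the arm, as the interface text tells. Its arguments: {"type":"object","properties":{"rows":{"type":"array"},"fingers":{"type":"number"}},"required":["rows"]}

```bash
mkdir -p pics; cat > h.py <<'E'
import numpy as np, cv2
from workcell import ctrl
def grab(n,tag):
    d=ctrl.get_image(n); cv2.imwrite(f'pics/{tag}.png',d['img'][:,:,::-1]); np.savez(f'/tmp/{tag}.npz',**d); return d
def pts(d):
    z=d['depth'];v,u=np.indices(z.shape);K=d['mtx'];T=d['world_from_camera']
    P=np.stack([(u-K[0,2])/K[0,0]*z,(v-K[1,2])/K[1,1]*z,z],-1)
    W=P@T[:3,:3].T+T[:3,3]; W[z==0]=np.nan; return W
E
python3 - <<'E'
from h import *
for n in ['scene','side','wrist']:
    d=grab(n,n+'0'); print(n,d['world_from_camera'].round(2).tolist())
print(ctrl.get_obs())
E
```

```text
scene [[0.47, 0.76, -0.46, 1283.8], [0.88, -0.4, 0.24, -334.27], [-0.0, -0.52, -0.86, 1349.32], [0.0, 0.0, 0.0, 1.0]]
side [[-0.4, -0.59, 0.71, -559.86], [-0.92, 0.25, -0.31, 520.38], [0.0, -0.77, -0.64, 1124.68], [0.0, 0.0, 0.0, 1.0]]
wrist [[0.4, -0.89, -0.23, 311.47], [-0.92, -0.39, -0.1, -546.13], [-0.0, 0.25, -0.97, 383.43], [0.0, 0.0, 0.0, 1.0]]
{'t': 0.15, 'qpos': array([-1.17902751e+00,  4.23654633e-01,  1.63050459e+00, -3.29941215e-05,
        1.08862897e+00, -1.89595576e-02]), 'qvel': array([ 0.00158947, -0.00082049, -0.00295883,  0.00251711, -0.00077572,
        0.00101006]), 'joint_torque': array([ 2.36524183e-04, -5.44984496e+01, -2.73919988e+01,  6.43477309e-02,
        2.04514945e-02, -7.57201542e-05]), 'ee_pos': array([ 249.41868557, -572.59541638,  222.09081786]), 'orientation': array([ 0.90220998,  1.37699643, -0.90114069]), 'ft_force': array([-0.27024597,  0.38649458,  1.23503157]), 'moment': array([ 0.00900961,  0.06283255, -0.01897875]), 'width': 87.49390928085609}
```

View pics/scene0.png

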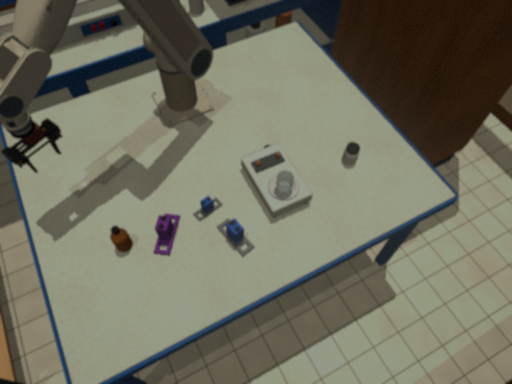

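View pics/side0.png

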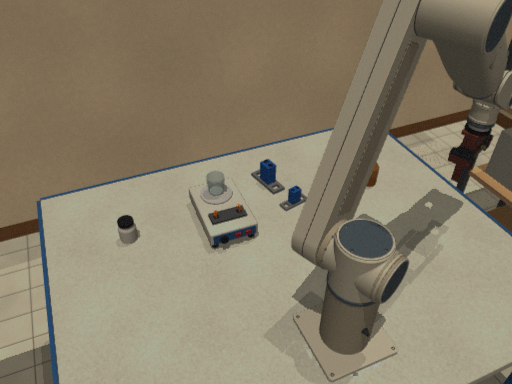

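View pics/wrist0.png

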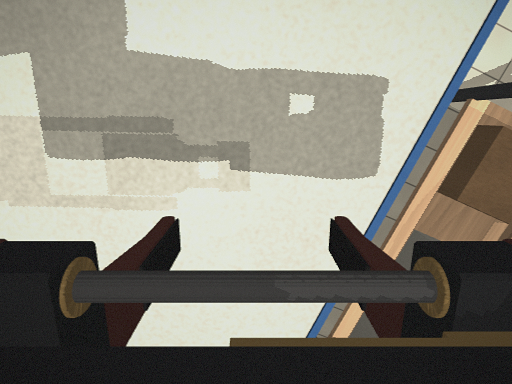

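Candidates in the scene image are purple (165,232), small blue (208,205) and large blue (236,235). The small blue one fits because it is not purple and is the smaller of the two blue ones. I'll confirm this with a crop and measurements.

```bash
python3 - <<'E'
from h import *
for tag,(u0,v0,w,h) in {'scene0':(185,140,140,120),'side0':(180,140,140,110)}.items():
    d=dict(np.load(f'/tmp/{tag}.npz')); W=pts(d); im=d['img']
    cv2.imwrite(f'pics/{tag}c.png',cv2.resize(im[v0:v0+h,u0:u0+w,::-1],None,fx=5,fy=5,interpolation=cv2.INTER_CUBIC))
    hsv=cv2.cvtColor(im,cv2.COLOR_RGB2HSV)
    for name,m in {'blue':(hsv[...,0]>100)&(hsv[...,0]<128)&(hsv[...,1]>120)&(W[...,2]>12)&(W[...,2]<150),'orange':(hsv[...,0]<18)&(hsv[...,1]>130)&(W[...,2]>60)&(W[...,2]<140)}.items():
        n,l,s,c=cv2.connectedComponentsWithStats(m.astype(np.uint8))
        for i in range(1,n):
            if s[i,4]<6: continue
            p=W[l==i]; print(tag,name,s[i].tolist(),np.nanmean(p,0).round(1),np.nanmin(p,0).round(),np.nanmax(p,0).round())
    print(np.nanpercentile(W[(W[...,2]<20)&(W[...,2]>-20)][:,2],[5,50,95]))
E
```

```text
scene0 blue [81, 15, 40, 20, 241] [-601.8 -168.8   64.8] [-615. -265.   31.] [-574.  -76.   92.]
scene0 blue [202, 198, 10, 13, 73] [ 568.1 -132.7   60.6] [ 548. -150.   29.] [ 579. -115.   71.]
scene0 blue [227, 220, 16, 16, 118] [716.8 -94.3  90.7] [ 688. -113.   74.] [742. -71.  98.]
scene0 orange [368, 0, 144, 86, 2203] [ 316.4 1149.7   99.3] [-145. 1113.   60.] [ 558. 1411.  140.]
scene0 orange [277, 153, 2, 4, 8] [518.8 192.5  96.7] [506. 188.  85.] [528. 203. 108.]
scene0 orange [256, 161, 4, 5, 15] [517.3 107.   97.3] [501. 102.  78.] [524. 122. 107.]
scene0 orange [111, 229, 18, 17, 197] [ 567.3 -455.6   89.8] [ 541. -481.   61.] [ 584. -431.  126.]
[-7.67840322 -2.07430362  3.97404579]
side0 blue [260, 160, 15, 24, 284] [695.5 -82.1  62.8] [ 674. -110.   15.] [731. -63.  98.]
side0 blue [288, 186, 13, 18, 164] [ 547.3 -123.8   47.4] [ 535. -150.   14.] [ 575. -106.   72.]
side0 blue [214, 226, 41, 19, 158] [441.6 162.   51.3] [429.  83.  28.] [448. 228.  69.]
side0 orange [372, 163, 7, 14, 49] [ 522.8 -456.6   80.6] [ 515. -474.   60.] [ 537. -442.  102.]
side0 orange [238, 204, 3, 8, 21] [511.8 109.6  93.4] [503.  98.  77.] [531. 112. 106.]
side0 orange [213, 210, 5, 8, 25] [516.6 194.2  93.4] [503. 180.  72.] [553. 199. 109.]
[-4.80397535 -0.31587997  6.66358715]
```

View pics/scene0c.png

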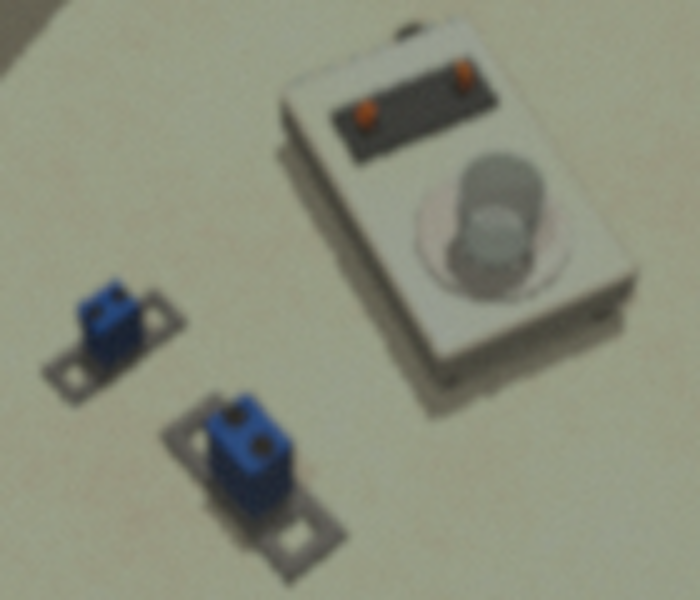

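View pics/side0c.png

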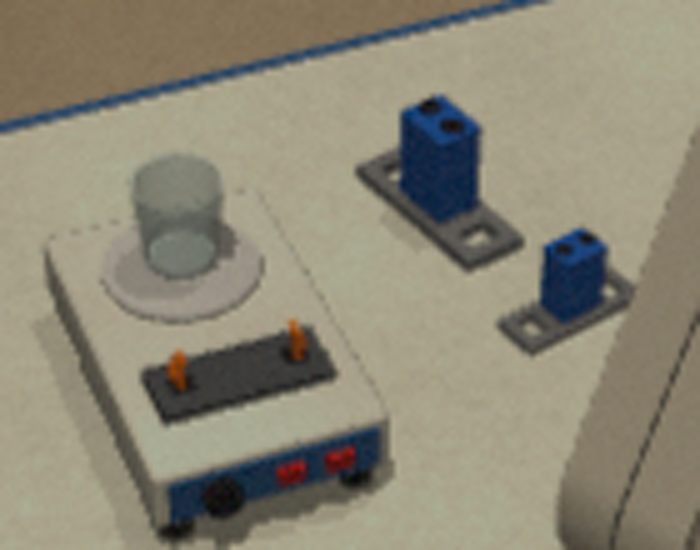

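The crop confirms it: the small blue holder is at scene crop (112,325), with its block top at z≈70 mm, which matches 68 mm. The large one's top is at ≈97 mm. Next I'll move the wrist camera over it.

```bash
cat >> h.py <<'E'
from scipy.spatial.transform import Rotation as R
def go(xyz,zdir=None):
    o=ctrl.get_obs(); M=R.from_rotvec(o['orientation']).as_matrix()
    print('t',round(o['t'],2),'tcp',o['ee_pos'].round(1),'F',o['ft_force'].round(1),'w',round(o['width'],1),'q',o['qpos'].round(2))
    print('axes x',M[:,0].round(3),'y',M[:,1].round(3),'z',M[:,2].round(3))
    if zdir is not None:
        z=np.array([*zdir,0.]);z/=np.linalg.norm(z)
        for s in (1,-1):
            v=M.T@(s*z); a=np.arctan2(-v[1],v[2]); Mt=M@R.from_rotvec([a,0,0]).as_matrix()
            print('turn',round(a,3),'then shift',(Mt.T@(np.array(xyz)-o['ee_pos'])).round(1))
    else: print('shift',(M.T@(np.array(xyz)-o['ee_pos'])).round(1))
E
python3 - <<'E'
from h import *
go([520,-150,230])
d=np.load('/tmp/scene0.npz')
for tag in ['scene0','side0']:
    d=dict(np.load(f'/tmp/{tag}.npz')); W=pts(d)
    D=np.linalg.norm(W[...,:2]-[562,-131],axis=-1)
    m=(D<70)&(W[...,2]>5)&(W[...,2]<20)
    p=W[m][:,:2]; r=cv2.minAreaRect(p.astype(np.float32)); print(tag,m.sum(),r, np.linalg.svd(p-p.mean(0))[2][0])
E
```

```text
t 0.15 tcp [ 249.4 -572.6  222.1] F [-0.3  0.4  1.2] w 87.5 q [-1.18  0.42  1.63 -0.    1.09 -0.02]
axes x [-0.     0.001 -1.   ] y [ 0.917  0.399 -0.   ] z [ 0.399 -0.917 -0.001]
shift [  -7.6  416.8 -279.4]
scene0 117 ((561.4092407226562, -133.21524047851562), (40.711734771728516, 130.87649536132812), 12.745427131652832) [ 0.17781919 -0.98406318]
side0 134 ((562.0097045898438, -124.25066375732422), (119.07325744628906, 102.06936645507812), 82.42305755615234) [ 0.11084605 -0.99383759]
```

Emit:
send_rows:
  rows:
    - [0,40,-28,0]
    - [0,40,-28,0]
    - [0,40,-28,0]
    - [0,40,-28,0]
    - [0,40,-28,0]
    - [0,40,-28,0]
    - [0,40,-28,0]
    - [0,40,-28,0]
    - [0,40,-28,0]
    - [0,40,-28,0]
  fingers: 1

```text
t: 0.98
ee_pos: [468.1, -215.9, 220.0]
orientation: [0.911, 1.373, -0.913]
ft_force: [0.8, -0.8, 0.5]
width: 87.9
```

```bash
python3 - <<'E'
from h import *
go([562,-131,230],[0.985,0.17])
E
```

```text
t 0.98 tcp [ 468.1 -215.9  220. ] F [ 0.8 -0.8  0.5] w 87.9 q [-0.45  0.27  1.87 -0.    1.    0.72]
axes x [-0.002 -0.    -1.   ] y [ 0.922  0.387 -0.002] z [ 0.387 -0.922 -0.   ]
turn -1.344 then shift [-10.2  67.7 107. ]
turn 1.797 then shift [ -10.2  -67.7 -107. ]
```

Emit:
send_rows:
  rows:
    - [0,0,0,-0.122]
    - [0,0,0,-0.122]
    - [0,0,0,-0.122]
    - [0,0,0,-0.122]
    - [0,0,0,-0.122]
    - [0,0,0,-0.122]
    - [0,0,0,-0.122]
    - [0,0,0,-0.122]
    - [0,0,0,-0.122]
    - [0,0,0,-0.122]

```text
t: 1.82
ee_pos: [471.6, -204.9, 218.3]
orientation: [-0.058, 1.574, 0.063]
ft_force: [0.9, -0.2, -0.5]
width: 87.6
```

```bash
python3 - <<'E'
from h import *
go([562,-131,230],[0.985,0.17])
E
```

```text
t 1.82 tcp [ 471.6 -204.9  218.3] F [ 0.9 -0.2 -0.5] w 87.6 q [-0.43  0.27  1.87  0.    1.   -0.51]
axes x [-0.004  0.003 -1.   ] y [-0.077  0.997  0.003] z [ 0.997  0.077 -0.004]
turn -0.094 then shift [-11.9  57.5 101.6]
turn 3.048 then shift [ -11.9  -57.5 -101.6]
```

Emit:
send_rows:
  rows:
    - [-4,10,20,-0.02]
    - [-4,10,20,0]
    - [-4,10,20,0]
    - [0,10,20,0]
    - [0,10,16,0]
    - [0,0,0,0]

```text
t: 2.32
ee_pos: [563.8, -143.5, 229.2]
orientation: [-0.078, 1.576, 0.084]
ft_force: [-0.2, -0.9, -0.1]
width: 88.0
```

```bash
python3 - <<'E'
from h import *
go([562,-131,230],[0.985,0.17])
d=grab('wrist','wrist1')
E
```

```text
t 2.32 tcp [ 563.8 -143.5  229.2] F [-0.2 -0.9 -0.1] w 88.0 q [-0.27  0.36  1.72  0.    1.08 -0.37]
axes x [-0.007  0.004 -1.   ] y [-0.103  0.995  0.004] z [ 0.995  0.103 -0.007]
turn -0.068 then shift [-0.8 12.6  0.3]
turn 3.074 then shift [ -0.8 -12.6  -0.3]
```

View pics/wrist1.png

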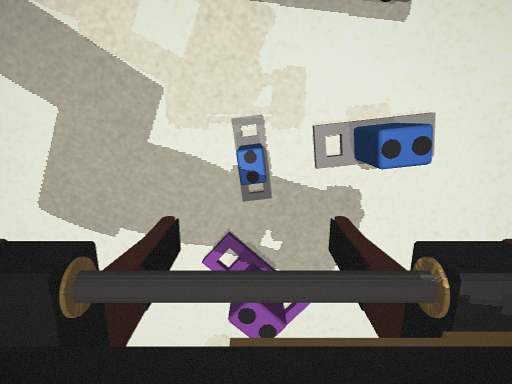

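Wrist view: the small holder is at (250,160), the big blue one at (375,143) and the purple one at (255,285). Next I'll measure the small one.

```bash
cat >> h.py <<'E'
def meas(d,c,bands,rad=75):
    W=pts(d)
    D=np.linalg.norm(W[...,:2]-c,axis=-1)
    for lo,hi in bands:
        m=((D<rad)&(W[...,2]>lo)&(W[...,2]<hi)).astype(np.uint8)
        n,l,s,_=cv2.connectedComponentsWithStats(m)
        if n<2: continue
        m=l==1+np.argmax(s[1:,4])
        p=W[m]; r=cv2.minAreaRect(p[:,:2].astype(np.float32)); (a,b)=r[1]
        pc=cv2.boxPoints(r); e=pc[1]-pc[0]; f=pc[2]-pc[1]; L=e if np.linalg.norm(e)>np.linalg.norm(f) else f; L=L/np.linalg.norm(L)
        L=L*np.sign(L[1])
        print((lo,hi),m.sum(),'ctr',np.round(r[0],1),'size',np.round(r[1],1),'long',L.round(3),'ang-from-y',round(np.arctan2(-L[0],L[1]),3),'z med',np.median(p[:,2]).round(1))
E
python3 - <<'E'
from h import *
d=dict(np.load('/tmp/wrist1.npz'))
meas(d,[562,-131],[(4,14),(5,12),(60,76),(64,76)])
W=pts(d)
for u,v in [(233,119),(264,116),(271,199),(242,201),(250,150),(250,165),(200,60)]: print(u,v,W[v,u].round(1))
E
```

```text
(4, 14) 1230 ctr [ 558.4 -129.6] size [ 40.  110.2] long [-0.227  0.974] ang-from-y 0.229 z med 7.3
(5, 12) 1220 ctr [ 558.4 -129.6] size [ 40.  110.2] long [-0.227  0.974] ang-from-y 0.229 z med 7.3
(60, 76) 953 ctr [ 558.4 -129.4] size [29.9 39.8] long [-0.227  0.974] ang-from-y 0.229 z med 67.2
(64, 76) 939 ctr [ 558.4 -129.4] size [29.9 39.8] long [-0.227  0.974] ang-from-y 0.229 z med 67.2
233 119 [529.4 -81.5   8.4]
264 116 [568.  -73.7  -1.8]
271 199 [ 5.898e+02 -1.825e+02 -5.000e-01]
242 201 [ 5.505e+02 -1.893e+02  2.000e-01]
250 150 [ 555.2 -111.6   68.1]
250 165 [ 556.8 -128.    68.2]
200 60 [482.1 -15.4  -0.7]
```

```bash
python3 - <<'E'
from h import *
go([558.4,-129.5,100],[0.974,0.227])
E
```

```text
t 2.37 tcp [ 562.5 -144.2  228.9] F [-0.1 -0.1  0.4] w 88.2 q [-0.27  0.36  1.72  0.    1.08 -0.38]
axes x [-0.009  0.004 -1.   ] y [-0.103  0.995  0.004] z [ 0.995  0.103 -0.008]
turn -0.126 then shift [129.   14.5   0.3]
turn 3.016 then shift [129.  -14.5  -0.3]
```

Emit:
send_rows:
  rows:
    - [0,0,0,-0.063]
    - [0,0,0,-0.063]
    - [20,7,0,0]
    - [20,7,0,0]
    - [20,0,0,0]
    - [20,0,0,0]
    - [20,0,0,0]
    - [0,0,0,0]

```text
t: 3.03
ee_pos: [551.0, -134.0, 125.7]
orientation: [-0.182, 1.574, 0.187]
ft_force: [-1.1, -0.4, 0.8]
width: 87.9
```

```bash
python3 - <<'E'
from h import *
go([558.4,-129.5,28],[0.974,0.227])
E
```

```text
t 3.03 tcp [ 551.  -134.   125.7] F [-1.1 -0.4  0.8] w 87.9 q [-0.26  0.47  1.82 -0.    0.86 -0.49]
axes x [-0.012  0.002 -1.   ] y [-0.233  0.973  0.005] z [ 0.972  0.233 -0.011]
turn 0.006 then shift [97.6  2.2  9.2]
turn -3.136 then shift [97.6 -2.2 -9.2]
```

Emit:
send_rows:
  rows:
    - [5,1,4,0]
    - [5,1,4,0]
    - [10,0,2,0]
    - [10,0,1,0]
    - [10,0,1,0]
    - [0,0,0,0]

```text
t: 3.53
ee_pos: [563.1, -130.7, 85.1]
orientation: [-0.182, 1.571, 0.185]
ft_force: [0.5, 1.0, -0.4]
width: 87.6
```

```bash
python3 - <<'E'
from h import *
go([558.4,-129.5,28],[0.974,0.227])
E
```

```text
t 3.53 tcp [ 563.1 -130.7   85.1] F [ 0.5  1.  -0.4] w 87.6 q [-0.25  0.55  1.81 -0.    0.79 -0.48]
axes x [-0.008  0.001 -1.   ] y [-0.231  0.973  0.003] z [ 0.973  0.231 -0.008]
turn 0.004 then shift [57.2  2.1 -3.9]
turn -3.137 then shift [57.2 -2.1  3.9]
```

Emit:
send_rows:
  rows:
    - [10,1,-1,0]
    - [10,1,-1,0]
    - [10,0,-1,0]
    - [10,0,-1,0]
    - [10,0,0,0]
    - [6,0,0,0]
    - [0,0,0,0]

```text
t: 4.12
ee_pos: [557.4, -129.3, 22.6]
orientation: [-0.182, 1.572, 0.185]
ft_force: [-0.3, -0.3, -0.8]
width: 88.0
```

```bash
python3 - <<'E'
from h import *
go([558.4,-129.5,28],[0.974,0.227])
E
```

```text
t 4.12 tcp [ 557.4 -129.3   22.6] F [-0.3 -0.3 -0.8] w 88.0 q [-0.25  0.64  1.84 -0.    0.67 -0.48]
axes x [-0.009  0.001 -1.   ] y [-0.232  0.973  0.003] z [ 0.973  0.232 -0.009]
turn 0.005 then shift [-5.4 -0.4  0.9]
turn -3.137 then shift [-5.4  0.4 -0.9]
```

Slight overshoot, so I'll raise 6 mm and close.

Emit:
send_rows:
  rows:
    - [-6,0,0,0]
    - [0,0,0,0]
    - [0,0,0,0]

```text
t: 4.37
ee_pos: [557.3, -129.3, 28.6]
orientation: [-0.182, 1.573, 0.186]
ft_force: [-0.3, -0.1, -0.4]
width: 87.8
```

Emit:
send_rows:
  rows:
    - [0,0,0,0]
    - [0,0,0,0]
    - [0,0,0,0]
    - [0,0,0,0]
    - [0,0,0,0]
    - [0,0,0,0]
    - [0,0,0,0]
    - [0,0,0,0]
    - [0,0,0,0]
    - [0,0,0,0]
  fingers: 0

```text
t: 5.2
ee_pos: [558.9, -129.7, 31.0]
orientation: [-0.183, 1.569, 0.184]
ft_force: [0.2, 0.1, 1.9]
width: 30.1
```

Emit:
send_rows:
  rows:
    - [-5,0,0,0]
    - [-15,0,0,0]
    - [-20,0,0,0]
    - [-20,0,0,0]
    - [-20,0,0,0]
    - [-20,0,0,0]
    - [-20,0,0,0]
    - [-20,0,0,0]
    - [-20,0,0,0]
    - [0,0,0,0]

```text
t: 6.03
ee_pos: [556.7, -128.9, 197.0]
orientation: [-0.18, 1.578, 0.187]
ft_force: [1.0, -0.7, -1.3]
width: 29.7
```

```bash
python3 - <<'E'
from h import *
go([517,150,210],[1,0])
d=grab('side','side2'); d=grab('wrist','wrist2')
E
```

```text
t 6.03 tcp [ 556.7 -128.9  197. ] F [ 1.  -0.7 -1.3] w 29.7 q [-0.25  0.38  1.76 -0.    1.01 -0.48]
axes x [-0.015  0.003 -1.   ] y [-0.232  0.973  0.006] z [ 0.973  0.232 -0.014]
turn 0.234 then shift [-11.7 278.9 -39.9]
turn -2.908 then shift [ -11.7 -278.9   39.9]
```

View pics/wrist2.png

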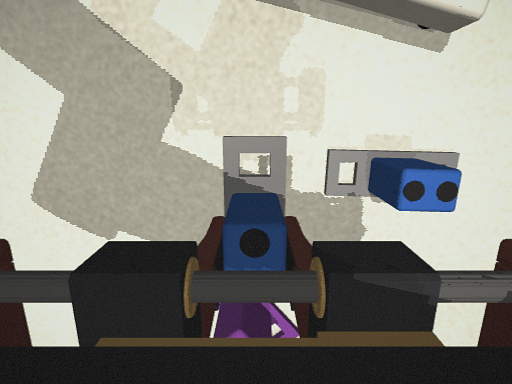

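Holder gripped (width 29.7 mm); wrist view shows it level, with the near window at (254,163). Next I'll turn and approach the stirrer from −y for a close look.

Emit:
send_rows:
  rows:
    - [0,0,0,0.08]
    - [0,0,0,0.08]
    - [-10,0,0,0.07]
    - [-10,20,-6,0]
    - [-10,20,-6,0]
    - [-5,20,-6,0]
    - [0,20,-6,0]
    - [0,20,-6,0]
    - [0,20,-6,0]
    - [0,20,0,0]

```text
t: 6.97
ee_pos: [508.4, 15.0, 212.4]
orientation: [0.017, 1.62, -0.006]
ft_force: [0.1, 0.3, -2.2]
width: 29.7
```

Emit:
send_rows:
  rows:
    - [0,10,0,0]
    - [0,0,0,0]
    - [0,0,0,0]

```text
t: 7.22
ee_pos: [505.5, 28.2, 208.0]
orientation: [0.014, 1.628, -0.003]
ft_force: [0.0, -0.5, -1.4]
width: 29.9
```

```bash
python3 - <<'E'
from h import *
go([517,150,230],[1,0])
d=grab('wrist','wrist3')
E
```

```text
t 7.22 tcp [505.5  28.2 208. ] F [ 0.  -0.5 -1.4] w 29.9 q [0.03 0.3  1.87 0.01 1.04 0.03]
axes x [-0.057  0.007 -0.998] y [0.011 1.    0.007] z [ 0.998 -0.01  -0.057]
turn -0.011 then shift [-21.7 122.   10.3]
turn 3.131 then shift [ -21.7 -122.   -10.3]
```

View pics/wrist3.png

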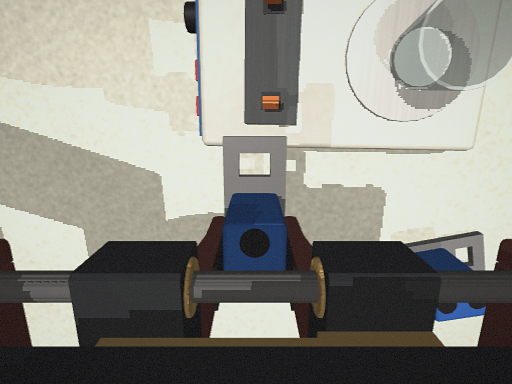

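The tool tilt has drifted to 0.057 rad, so I'll check how it reacts to idle rows and radial moves.

Emit:
send_rows:
  rows:
    - [0,0,0,0]
    - [0,0,0,0]
    - [0,0,0,0]
    - [0,0,0,0]
    - [0,0,0,0]
    - [0,0,0,0]

```text
t: 7.77
ee_pos: [505.9, 24.1, 207.2]
orientation: [0.018, 1.629, -0.007]
ft_force: [-0.1, -1.0, -1.6]
width: 29.8
```

```bash
python3 - <<'E'
from h import *
go([517,150,230],[1,0])
E
```

```text
t 7.77 tcp [505.9  24.1 207.2] F [-0.1 -1.  -1.6] w 29.8 q [0.02 0.3  1.86 0.01 1.04 0.03]
axes x [-0.058  0.007 -0.998] y [0.016 1.    0.006] z [ 0.998 -0.015 -0.058]
turn -0.016 then shift [-22.5 126.    9.8]
turn 3.126 then shift [ -22.5 -126.    -9.8]
```

Emit:
send_rows:
  rows:
    - [0,0,8,0]
    - [0,0,8,0]
    - [0,0,8,0]
    - [0,0,8,0]
    - [0,0,0,0]
    - [0,0,0,0]

```text
t: 8.27
ee_pos: [542.7, 23.3, 205.5]
orientation: [0.018, 1.627, -0.007]
ft_force: [-0.9, -0.6, -1.3]
width: 29.8
```

```bash
python3 - <<'E'
from h import *
go([517,150,230],[1,0])
E
```

```text
t 8.27 tcp [542.7  23.3 205.5] F [-0.9 -0.6 -1.3] w 29.8 q [0.02 0.35 1.79 0.01 1.06 0.03]
axes x [-0.056  0.007 -0.998] y [0.016 1.    0.006] z [ 0.998 -0.016 -0.056]
turn -0.016 then shift [-22.1 126.9 -27. ]
turn 3.126 then shift [ -22.1 -126.9   27. ]
```

Emit:
send_rows:
  rows:
    - [0,-20,0,0]
    - [0,-20,0,0]
    - [0,-20,0,0]
    - [0,-20,0,0]
    - [0,0,0,0]
    - [0,0,0,0]

```text
t: 8.77
ee_pos: [541.2, -58.3, 204.1]
orientation: [0.016, 1.629, -0.005]
ft_force: [-1.2, 0.3, -1.3]
width: 30.0
```

```bash
python3 - <<'E'
from h import *
go([517,150,230],[1,0])
E
```

```text
t 8.77 tcp [541.2 -58.3 204.1] F [-1.2  0.3 -1.3] w 30.0 q [-0.13  0.36  1.79  0.    1.06 -0.12]
axes x [-0.058  0.008 -0.998] y [0.013 1.    0.007] z [ 0.998 -0.013 -0.058]
turn -0.013 then shift [-22.9 208.5 -25.6]
turn 3.128 then shift [ -22.9 -208.5   25.6]
```

Emit:
send_rows:
  rows:
    - [-10,0,0,0]
    - [-10,0,0,0]
    - [-10,0,0,0]
    - [0,0,0,0]
    - [0,0,0,0]

```text
t: 9.18
ee_pos: [543.3, -55.8, 238.0]
orientation: [0.015, 1.629, -0.003]
ft_force: [0.4, 0.2, -1.9]
width: 29.6
```

```bash
python3 - <<'E'
from h import *
go([517,150,230],[1,0])
E
```

```text
t 9.18 tcp [543.3 -55.8 238. ] F [ 0.4  0.2 -1.9] w 29.6 q [-0.12  0.32  1.75  0.    1.13 -0.11]
axes x [-0.058  0.008 -0.998] y [0.011 1.    0.008] z [ 0.998 -0.011 -0.058]
turn -0.011 then shift [ 11.1 205.8 -25.7]
turn 3.13 then shift [  11.1 -205.8   25.7]
```

Emit:
send_rows:
  rows:
    - [0,0,0,-0.08]
    - [0,0,0,-0.08]
    - [0,0,0,-0.08]
    - [0,0,0,0]
    - [0,0,0,0]

```text
t: 9.6
ee_pos: [543.8, -53.6, 239.5]
orientation: [-0.178, 1.616, 0.201]
ft_force: [-0.1, 0.2, -1.9]
width: 30.0
```

```bash
python3 - <<'E'
from h import *
go([517,150,230],[1,0])
E
```

```text
t 9.6 tcp [543.8 -53.6 239.5] F [-0.1  0.2 -1.9] w 30.0 q [-0.12  0.31  1.75  0.    1.13 -0.36]
axes x [-0.055  0.008 -0.998] y [-0.237  0.971  0.021] z [ 0.97   0.238 -0.051]
turn 0.24 then shift [ 12.6 203.6 -26.2]
turn -2.902 then shift [  12.6 -203.6   26.2]
```

Emit:
send_rows:
  rows:
    - [-10,20,-6,0]
    - [-10,20,-6,0]
    - [-5,20,-6,0]
    - [0,0,0,0]

```text
t: 9.93
ee_pos: [512.4, 1.8, 266.5]
orientation: [-0.169, 1.619, 0.192]
ft_force: [1.0, -0.6, -1.8]
width: 29.8
```

```bash
python3 - <<'E'
from h import *
go([517,150,230],[1,0])
E
```

```text
t 9.93 tcp [512.4   1.8 266.5] F [ 1.  -0.6 -1.8] w 29.8 q [-0.02  0.23  1.8   0.01  1.17 -0.26]
axes x [-0.057  0.008 -0.998] y [-0.225  0.974  0.021] z [ 0.973  0.226 -0.054]
turn 0.228 then shift [ 37.4 147.9   6.8]
turn -2.914 then shift [  37.4 -147.9   -6.8]
```

Emit:
send_rows:
  rows:
    - [0,0,0,0.08]
    - [0,0,0,0.08]
    - [0,0,0,0.06]
    - [0,0,0,0]
    - [0,0,0,0]

```text
t: 10.35
ee_pos: [512.6, 2.5, 266.8]
orientation: [0.01, 1.626, 0.001]
ft_force: [0.4, 0.0, -1.4]
width: 29.7
```

```bash
python3 - <<'E'
from h import *
go([517,150,230],[1,0])
E
```

```text
t 10.35 tcp [512.6   2.5 266.8] F [ 0.4  0.  -1.4] w 29.7 q [-0.02  0.23  1.8   0.01  1.17 -0.02]
axes x [-0.055  0.007 -0.998] y [0.006 1.    0.007] z [ 0.998 -0.006 -0.055]
turn -0.006 then shift [ 37.6 147.2   6.5]
turn 3.135 then shift [  37.6 -147.2   -6.5]
```

Emit:
send_rows:
  rows:
    - [5,10,0,0]
    - [5,10,0,0]
    - [5,10,0,0]
    - [5,10,0,0]
    - [5,0,0,0]
    - [5,0,0,0]
    - [0,0,0,0]

```text
t: 10.93
ee_pos: [510.6, 47.6, 232.7]
orientation: [0.007, 1.628, 0.004]
ft_force: [0.4, 0.3, -1.0]
width: 30.0
```

```bash
python3 - <<'E'
from h import *
go([517,150,230],[1,0])
grab('wrist','wrist4'); grab('side','side4')
E
```

```text
t 10.93 tcp [510.6  47.6 232.7] F [ 0.4  0.3 -1. ] w 30.0 q [0.06 0.27 1.83 0.01 1.1  0.06]
axes x [-0.057  0.007 -0.998] y [0.002 1.    0.007] z [ 0.998 -0.001 -0.057]
turn -0.002 then shift [  3.1 102.4   6.6]
turn 3.14 then shift [   3.1 -102.4   -6.6]
```

View pics/wrist4.png

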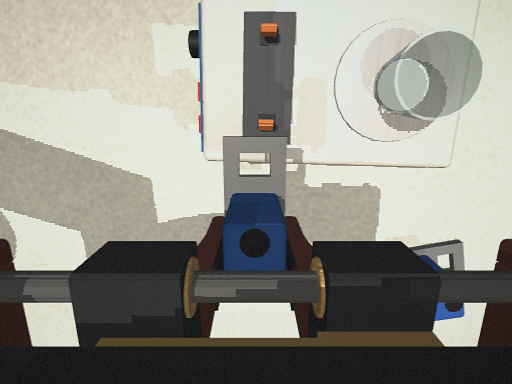

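Wrist view shows both hooks, at (269,30) and (266,124), plus the clip plate and the held foot's leading window at (254,163). Measuring from the depth.

```bash
cat > m.py <<'E'
from h import *
import sys
def hooks(d):
    W=pts(d); im=d['img']; hsv=cv2.cvtColor(im,cv2.COLOR_RGB2HSV)
    m=((hsv[...,0]<18)&(hsv[...,1]>130)&(W[...,2]>85)&(W[...,2]<125)).astype(np.uint8)
    n,l,s,c=cv2.connectedComponentsWithStats(m)
    for i in range(1,n):
        if s[i,4]<20: continue
        p=W[l==i]; z=p[:,2]; top=p[z>np.nanmax(z)-4]
        print('hook',s[i].tolist(),'mean',p.mean(0).round(1),'min',p.min(0).round(1),'max',p.max(0).round(1),'top',top.mean(0).round(1),top.min(0).round(1),top.max(0).round(1))
    V=hsv[...,2]
    return W,hsv
if __name__=='__main__':
    d=dict(np.load(f'/tmp/{sys.argv[1]}.npz')); W,hsv=hooks(d)
    m=(abs(W[...,0]-517)<35)&(abs(W[...,1]-150)<75)&(W[...,2]>72)&(W[...,2]<97)
    dark=m&(hsv[...,2]<110)&(hsv[...,1]<60); 
    n,l,s,_=cv2.connectedComponentsWithStats(dark.astype(np.uint8)); q=W[l==1+np.argmax(s[1:,4])]
    r=cv2.minAreaRect(q[:,:2].astype(np.float32)); print('plate',r,'z',np.percentile(q[:,2],[10,50,90]).round(1),np.median(q[:,:2],0))
    deck=m&(hsv[...,2]>150); print('deck z',np.percentile(W[deck][:,2],[10,50,90]).round(1))
E
python3 - <<'E'
from h import *
d=dict(np.load('/tmp/wrist4.npz')); print(d['img'][[80,80,80,165,150],[255,285,330,255,240]], pts(d)[[80,80,80,150,185],[255,285,330,230,280]].round(1))
W=pts(d); p=W[136:190,224:287].reshape(-1,3); p=p[(p[:,2]>170)&(p[:,2]<225)]
r=cv2.minAreaRect(p[:,:2].astype(np.float32)); print('foot',r, p.min(0),p.max(0))
A=np.c_[p[:,:2],np.ones(len(p))]; print('plane',np.linalg.lstsq(A,p[:,2],rcond=None)[0])
E
python3 m.py wrist4; python3 m.py side4
```

```text
[[ 91  91  89]
 [100 101 100]
 [228 232 225]
 [216 213 190]
 [134 132 129]] [[503.  151.6  79.4]
 [533.1 151.3  79.7]
 [579.1 152.   71.3]
 [494.6  94.6 210.3]
 [526.3  72.2 208.6]]
foot ((510.03558349609375, 86.06981658935547), (33.92955017089844, 39.79405212402344), 89.7696762084961) [490.07107394  69.03657713 200.61287754] [529.91563866 103.04156473 212.30786899]
plane [-5.86812831e-02  2.81312299e-03  2.38802583e+02]
hook [261, 23, 16, 13, 191] mean [516.7 192.5 100.7] min [509.7 189.1  85.2] max [523.4 199.4 107.3] top [516.5 192.2 105.3] [509.7 189.1 103.3] [523.1 195.6 107.3]
hook [259, 119, 15, 11, 153] mean [514.6 108.6 102.4] min [507.8 103.7  91.6] max [521.6 113.5 107.3] top [514.7 110.5 105.4] [508.2 107.9 103.5] [521.6 113.5 107.3]
plate ((515.5865478515625, 150.93177795410156), (124.03205108642578, 49.7069206237793), 88.85389709472656) z [79.5 80.5 81.5] [515.94341191 157.98408087]
deck z [72.  72.3 79.6]
hook [365, 160, 13, 11, 91] mean [ 538.3 -447.3   97.4] min [ 519.8 -470.4   85.2] max [ 561.8 -429.3  115.4] top [ 540.5 -451.2  113.6] [ 535.4 -459.7  112.5] [ 548.  -444.8  115.4]
plate ((514.042236328125, 150.48556518554688), (127.9356918334961, 58.87117004394531), 88.72752380371094) z [75.9 80.3 83.6] [506.71119901 154.3903852 ]
deck z [72.2 73.2 75.5]
```

Stirrer: centre (515.6, 150.8), y axis turned −0.022 rad, deck at z≈72 and plate top at z≈80.4. The held foot's centre sits about 1 mm in −x from the TCP and its underside about 31.5 mm below it. Seated TCP z should be ≈112. Now moving above the hooks.

Emit:
send_rows:
  rows:
    - [0,10,1,0.01]
    - [0,15,1,0.01]
    - [0,15,1,0]
    - [0,15,1,0]
    - [0,15,1,0]
    - [0,15,1,0]
    - [0,10,0,0]
    - [0,5,0,0]
    - [0,0,0,0]

```text
t: 11.78
ee_pos: [522.2, 147.9, 236.6]
orientation: [0.028, 1.621, -0.018]
ft_force: [-0.8, -0.1, -2.0]
width: 29.7
```

```bash
python3 - <<'E'
from h import *
go([516.5,150.4,160],[1,-.022])
E
```

```text
t 11.78 tcp [522.2 147.9 236.6] F [-0.8 -0.1 -2. ] w 29.7 q [0.24 0.31 1.77 0.02 1.11 0.26]
axes x [-0.051  0.007 -0.999] y [0.029 1.    0.006] z [ 0.998 -0.029 -0.051]
turn -0.007 then shift [76.8  1.9 -1.9]
turn 3.134 then shift [76.8 -1.9  1.9]
```

Emit:
send_rows:
  rows:
    - [8,1,0,0]
    - [10,1,0,0]
    - [10,0,0,0]
    - [10,0,-1,0]
    - [10,0,0,0]
    - [8,0,0,0]
    - [4,0,0,0]
    - [0,0,0,0]
    - [0,0,0,0]

```text
t: 12.53
ee_pos: [516.1, 147.0, 168.2]
orientation: [0.029, 1.626, -0.022]
ft_force: [0.7, 0.4, -1.0]
width: 29.8
```

```bash
python3 - <<'E'
from h import *
go([516.5,150.4,150],[1,-.022])
grab('wrist','wrist5'); grab('side','side5');grab('scene','scene5')
d=dict(np.load('/tmp/side5.npz'));cv2.imwrite('pics/side5c.png',cv2.resize(d['img'][130:270,150:310,::-1],None,fx=4,fy=4,interpolation=cv2.INTER_CUBIC))
E
```

```text
t 12.53 tcp [516.1 147.  168.2] F [ 0.7  0.4 -1. ] w 29.8 q [0.24 0.39 1.83 0.02 0.97 0.26]
axes x [-0.055  0.005 -0.998] y [0.032 0.999 0.004] z [ 0.998 -0.032 -0.055]
turn -0.01 then shift [18.2  3.3  1.3]
turn 3.132 then shift [18.2 -3.3 -1.3]
```

View pics/wrist5.png

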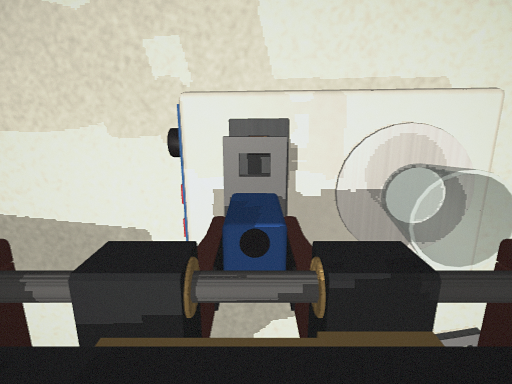

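View pics/side5c.png

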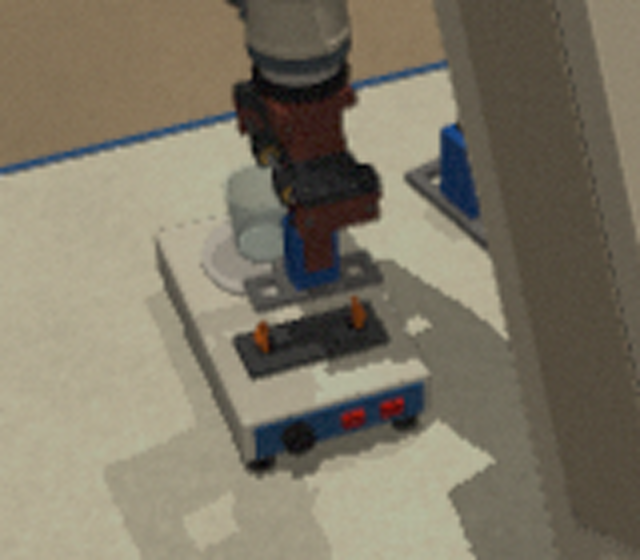

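The foot is above the plate, with the dark hook seen through the window at (257,163). I'll measure the offset between foot and plate in this view.

```bash
python3 - <<'E'
from h import *
d=dict(np.load('/tmp/wrist5.npz'));W=pts(d);p=W[132:192,218:295].reshape(-1,3)
q=p[(p[:,2]>135)&(p[:,2]<155)]; A=np.c_[q[:,:2],np.ones(len(q))]; print('plane',np.linalg.lstsq(A,q[:,2],rcond=None)[0])
r=cv2.minAreaRect(q[:,:2].astype(np.float32)); print('foot',r,q.min(0),q.max(0),q[:,2].mean())
p=W[110:185,222:296].reshape(-1,3); h=p[(p[:,2]>92)&(p[:,2]<120)]; print('hook',len(h),h.mean(0),h.min(0),h.max(0))
pl=W[110:136,222:296]; col=d['img'][110:136,222:296].max(2); q=pl[(col<120)&(pl[...,2]>76)&(pl[...,2]<86)]; print('plate end',q.min(0),q.max(0))
E
```

```text
plane [-5.57765081e-02  1.72880973e-04  1.73251674e+02]
foot ((516.5128173828125, 184.80348205566406), (35.22675704956055, 40.16759490966797), 88.4427261352539) [496.50366056 166.8546079  135.21597954] [536.83816789 202.8778537  147.96255253] 144.46556897779493<stdin>:5: RuntimeWarning: Mean of empty slice.
  ret = um.true_divide(
Traceback (most recent call last):
ValueError: zero-size array to reduction operation minimum which has no identity
```

Emit:
send_rows:
  rows:
    - [2,1.5,0,0]
    - [3,1.5,1,0]
    - [3,0.5,1,0]
    - [3,0,0,0]
    - [2,0,0,0]
    - [0,0,0,0]

```text
t: 13.18
ee_pos: [519.8, 151.8, 156.5]
orientation: [0.03, 1.62, -0.02]
ft_force: [-0.4, -0.7, -2.4]
width: 30.2
```

```bash
python3 - <<'E'
from h import *
go([516.3,150.4,140],[1,-.022])
E
```

```text
t 13.18 tcp [519.8 151.8 156.5] F [-0.4 -0.7 -2.4] w 30.2 q [0.25 0.41 1.83 0.02 0.94 0.27]
axes x [-0.049  0.007 -0.999] y [0.032 0.999 0.005] z [ 0.998 -0.031 -0.049]
turn -0.01 then shift [16.7 -1.5 -2.6]
turn 3.132 then shift [16.7  1.5  2.6]
```

Emit:
send_rows:
  rows:
    - [2,-0.5,-1,0]
    - [2,-0.5,-1,0]
    - [2,0,0,0]
    - [1,0,0,0]
    - [0,0,0,0]

```text
t: 13.6
ee_pos: [516.8, 150.6, 148.6]
orientation: [0.03, 1.621, -0.02]
ft_force: [0.3, 0.7, -1.5]
width: 29.8
```

```bash
python3 - <<'E'
from h import *
go([516.3,150.4,140],[1,-.022])
E
```

```text
t 13.6 tcp [516.8 150.6 148.6] F [ 0.3  0.7 -1.5] w 29.8 q [0.25 0.42 1.84 0.02 0.93 0.27]
axes x [-0.05   0.007 -0.999] y [0.032 0.999 0.005] z [ 0.998 -0.031 -0.05 ]
turn -0.01 then shift [ 8.6 -0.3 -0.1]
turn 3.132 then shift [8.6 0.3 0.1]
```

Emit:
send_rows:
  rows:
    - [2,0,0,0]
    - [2,0,0,0]
    - [1,0,0,0]
    - [0,0,0,0]

```text
t: 13.93
ee_pos: [516.7, 150.7, 143.2]
orientation: [0.03, 1.62, -0.02]
ft_force: [-0.4, 0.4, -1.5]
width: 30.0
```

```bash
python3 - <<'E'
from h import *
go([516.3,150.4,140],[1,-.022])
d=grab('wrist','wrist6');W=pts(d);p=W[132:192,218:295].reshape(-1,3)
q=p[(p[:,2]>112)&(p[:,2]<130)]
r=cv2.minAreaRect(q[:,:2].astype(np.float32)); print('foot',r,q.min(0),q.max(0),q[:,2].mean())
hsv=cv2.cvtColor(d['img'],cv2.COLOR_RGB2HSV)
m=(hsv[...,0]<20)&(hsv[...,1]>110); m[:, :218]=0;m[:,295:]=0;m[:110]=0;m[195:]=0
print(m.sum(), W[m].mean(0),W[m].min(0),W[m].max(0))
cv2.imwrite('pics/w6c.png',cv2.resize(d['img'][100:220,190:330,::-1],None,fx=5,fy=5))
E
```

```text
t 13.93 tcp [516.7 150.7 143.2] F [-0.4  0.4 -1.5] w 30.0 q [0.25 0.43 1.85 0.02 0.91 0.27]
axes x [-0.049  0.007 -0.999] y [0.032 0.999 0.005] z [ 0.998 -0.031 -0.05 ]
turn -0.01 then shift [ 3.2 -0.3 -0.2]
turn 3.132 then shift [3.2 0.3 0.2]
foot ((517.20849609375, 188.5192413330078), (35.142372131347656, 40.10999298095703), 88.45528411865234) [496.81479064 170.49218179 112.04264126] [537.48066409 206.58367774 122.36981416] 119.55941310696332
174 [516.6498188  191.5464703  103.75727735] [507.23563847 185.8105902   79.67193416] [523.73995277 194.25699605 107.19788775]
```

View pics/w6c.png

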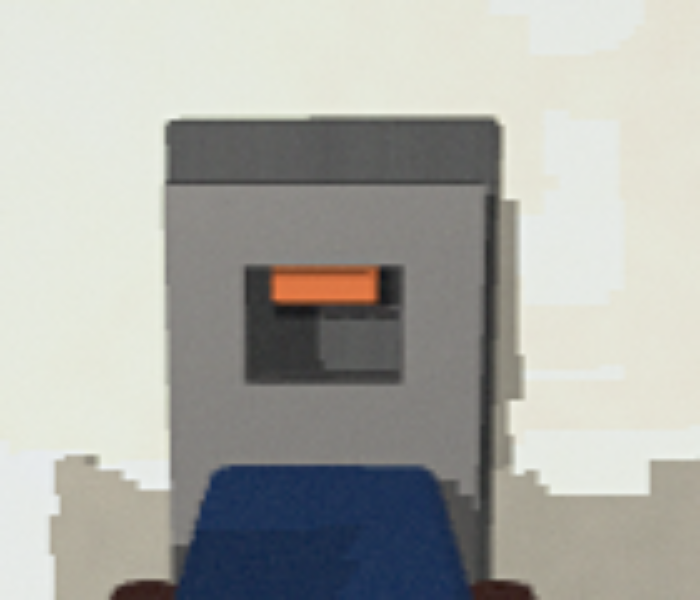

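The far orange hook shows inside the window, at crop (325,285), so foot and hook agree to about 1 mm. Now pressing down in small steps.

Emit:
send_rows:
  rows:
    - [2,0,0,0]
    - [2,0,0,0]
    - [2,0,0,0]

```text
t: 14.23
ee_pos: [516.9, 150.8, 137.4]
orientation: [0.03, 1.619, -0.02]
ft_force: [0.0, -0.2, -1.8]
width: 29.8
```

Emit:
send_rows:
  rows:
    - [2,0,0,0]
    - [2,0,0,0]

```text
t: 14.4
ee_pos: [516.6, 150.8, 132.9]
orientation: [0.03, 1.619, -0.02]
ft_force: [-0.0, 0.4, -0.7]
width: 30.1
```

```bash
python3 - <<'E'
from h import *
go([516.3,150.4,112],[1,-.022])
E
```

```text
t 14.4 tcp [516.6 150.8 132.9] F [-0.   0.4 -0.7] w 30.1 q [0.25 0.44 1.85 0.02 0.89 0.27]
axes x [-0.048  0.007 -0.999] y [0.032 0.999 0.006] z [ 0.998 -0.031 -0.049]
turn -0.01 then shift [20.9 -0.6  0.7]
turn 3.132 then shift [20.9  0.6 -0.7]
```

Emit:
send_rows:
  rows:
    - [2,0,0,0]
    - [2,0,0,0]

```text
t: 14.57
ee_pos: [516.4, 150.9, 128.4]
orientation: [0.03, 1.619, -0.02]
ft_force: [-0.1, -0.6, 0.2]
width: 29.9
```

Emit:
send_rows:
  rows:
    - [1.5,0,0,0]
    - [1.5,0,0,0]

```text
t: 14.73
ee_pos: [516.8, 151.0, 125.6]
orientation: [0.03, 1.618, -0.02]
ft_force: [-0.2, -0.8, 5.9]
width: 29.6
```

Emit:
send_rows:
  rows:
    - [1.5,0,0,0]
    - [1.5,0,0,0]

```text
t: 14.9
ee_pos: [517.5, 151.2, 123.3]
orientation: [0.03, 1.616, -0.019]
ft_force: [-0.8, -0.8, 1.6]
width: 29.8
```

Emit:
send_rows:
  rows:
    - [1.5,0,0,0]
    - [1.5,0,0,0]

```text
t: 15.07
ee_pos: [517.6, 151.2, 120.3]
orientation: [0.03, 1.616, -0.019]
ft_force: [1.0, -0.7, 0.8]
width: 30.1
```

Emit:
send_rows:
  rows:
    - [1.5,0,-0.3,0]
    - [1.5,0,-0.3,0]

```text
t: 15.23
ee_pos: [517.1, 151.2, 117.1]
orientation: [0.03, 1.615, -0.019]
ft_force: [0.0, -0.8, 1.6]
width: 29.9
```

Emit:
send_rows:
  rows:
    - [1.5,0,0,0]
    - [1,0,0,0]

```text
t: 15.4
ee_pos: [516.8, 151.3, 114.0]
orientation: [0.031, 1.615, -0.019]
ft_force: [-0.1, 0.8, -2.3]
width: 30.0
```

```bash
python3 - <<'E'
from h import *
go([516.3,150.4,112],[1,-.022])
E
```

```text
t 15.4 tcp [516.8 151.3 114. ] F [-0.1  0.8 -2.3] w 30.0 q [0.25 0.47 1.87 0.03 0.85 0.27]
axes x [-0.045  0.008 -0.999] y [0.032 0.999 0.006] z [ 0.999 -0.031 -0.045]
turn -0.01 then shift [ 2.  -0.9 -0.4]
turn 3.132 then shift [2.  0.9 0.4]
```

Emit:
send_rows:
  rows:
    - [1,0,0,0]

```text
t: 15.48
ee_pos: [516.5, 151.4, 112.7]
orientation: [0.031, 1.616, -0.019]
ft_force: [-2.8, 1.9, 14.7]
width: 29.6
```

Emit:
send_rows:
  rows:
    - [1,0,0,0]

```text
t: 15.57
ee_pos: [516.5, 151.5, 112.6]
orientation: [0.03, 1.616, -0.019]
ft_force: [-6.6, -1.8, 26.4]
width: 29.9
```

Emit:
send_rows:
  rows:
    - [0.8,0,0,0]

```text
t: 15.65
ee_pos: [516.5, 151.5, 112.6]
orientation: [0.03, 1.616, -0.019]
ft_force: [-2.6, -1.4, 10.1]
width: 29.7
```

```bash
python3 - <<'E'
from h import *
go([516.3,150.4,112],[1,-.022])
grab('side','side7'); d=grab('wrist','wrist7')
d=dict(np.load('/tmp/side7.npz'));cv2.imwrite('pics/side7c.png',cv2.resize(d['img'][170:260,180:280,::-1],None,fx=6,fy=6,interpolation=cv2.INTER_CUBIC))
E
```

```text
t 15.65 tcp [516.5 151.5 112.6] F [-2.6 -1.4 10.1] w 29.7 q [0.25 0.47 1.87 0.03 0.85 0.27]
axes x [-0.045  0.008 -0.999] y [0.031 0.999 0.006] z [ 0.998 -0.031 -0.046]
turn -0.009 then shift [ 0.6 -1.1 -0.1]
turn 3.132 then shift [0.6 1.1 0.1]
```

View pics/side7c.png

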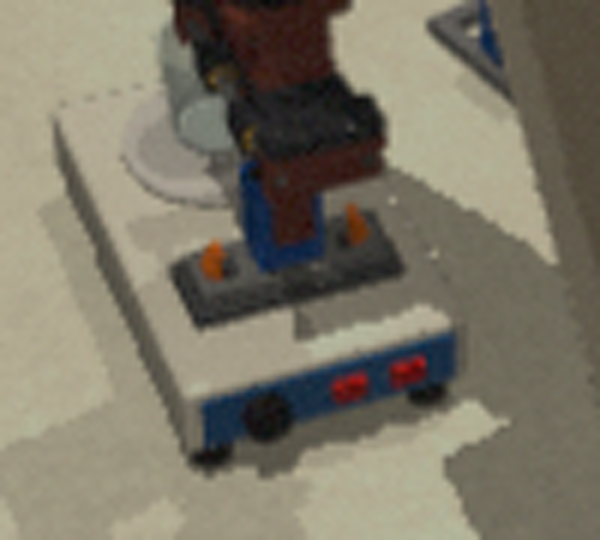

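View pics/wrist7.png

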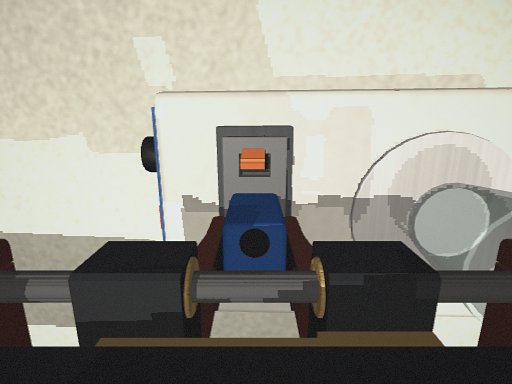

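Both hooks stand over the foot (side crop (213,262) and (355,225); wrist (253,159)), and contact on the plate peaked at 26 N. Relaxing, then opening.

Emit:
send_rows:
  rows:
    - [-0.3,0,0,0]
    - [0,0,0,0]

```text
t: 15.92
ee_pos: [516.3, 151.5, 113.1]
orientation: [0.03, 1.616, -0.019]
ft_force: [0.7, -0.2, -1.3]
width: 29.9
```

Emit:
send_rows:
  rows:
    - [0,0,0,0]
    - [0,0,0,0]
    - [0,0,0,0]
    - [0,0,0,0]
    - [0,0,0,0]
    - [0,0,0,0]
    - [0,0,0,0]
    - [0,0,0,0]
  fingers: 1

```text
t: 16.58
ee_pos: [515.8, 151.5, 112.1]
orientation: [0.03, 1.618, -0.019]
ft_force: [-0.6, -0.4, 0.6]
width: 79.8
```

Emit:
send_rows:
  rows:
    - [-4,0,0,0]
    - [-8,0,0,0]
    - [-12,0,0,0]
    - [-12,0,0,0]
    - [-15,0,0,0]
    - [-15,0,0,0]
    - [-15,0,0,0]
    - [-15,0,0,0]
    - [0,0,0,0]
    - [0,0,0,0]

```text
t: 17.42
ee_pos: [520.7, 150.6, 217.2]
orientation: [0.03, 1.616, -0.019]
ft_force: [-0.6, 0.1, -0.7]
width: 87.4
```

```bash
python3 - <<'E'
from h import *
go([516.3,60,220],[1,-.022])
E
```

```text
t 17.42 tcp [520.7 150.6 217.2] F [-0.6  0.1 -0.7] w 87.4 q [0.25 0.33 1.79 0.02 1.06 0.27]
axes x [-0.045  0.008 -0.999] y [0.031 0.999 0.006] z [ 0.998 -0.031 -0.045]
turn -0.009 then shift [ -3.3 -90.7  -2.6]
turn 3.132 then shift [-3.3 90.7  2.6]
```

Emit:
send_rows:
  rows:
    - [-5,-15,0,0]
    - [-5,-15,0,0]
    - [0,-15,0,0]
    - [0,-15,0,0]
    - [0,-15,0,0]
    - [0,-15,0,0]
    - [0,0,0,0]
    - [0,0,0,0]

```text
t: 18.08
ee_pos: [515.1, 57.5, 222.2]
orientation: [0.029, 1.622, -0.018]
ft_force: [-0.2, -0.3, 0.4]
width: 87.9
```

```bash
python3 - <<'E'
from h import *
from m import hooks
go([516.3,60,220],[1,-.022])
d=grab('wrist','wrist8'); grab('side','side8'); hooks(d); W=pts(d)
hsv=cv2.cvtColor(d['img'],cv2.COLOR_RGB2HSV)
m=(abs(W[...,0]-516)<30)&(abs(W[...,1]-151)<62)&(W[...,2]>75)&(W[...,2]<96)
b=m&(W[...,2]>86.5); p=W[b]; r=cv2.minAreaRect(p[:,:2].astype(np.float32)); print('foot',r,np.linalg.lstsq(np.c_[p[:,:2]-[516,151],np.ones(len(p))],p[:,2],rcond=None)[0])
for y in (100.8,200.8):
    e=p[abs(p[:,1]-y)<4]; print('bar',y,len(e),np.median(e[:,2]) if len(e) else None)
meas(d,[516,151],[(140,156)],60)
q=W[m&(W[...,2]<84)&(hsv[...,2]<130)]; print('plate z',np.median(q[:,2]),len(q))
d=dict(np.load('/tmp/side8.npz'));cv2.imwrite('pics/side8c.png',cv2.resize(d['img'][160:260,180:280,::-1],None,fx=6,fy=6,interpolation=cv2.INTER_CUBIC))
E
```

```text
t 18.08 tcp [515.1  57.5 222.2] F [-0.2 -0.3  0.4] w 87.9 q [0.08 0.29 1.83 0.01 1.07 0.1 ]
axes x [-0.051  0.007 -0.999] y [0.03  1.    0.006] z [ 0.998 -0.029 -0.051]
turn -0.008 then shift [2.2 2.5 1.3]
turn 3.134 then shift [ 2.2 -2.5 -1.3]
hook [250, 31, 17, 13, 193] mean [516.7 192.5 101. ] min [509.6 189.   85.1] max [523.5 199.5 107.7] top [516.9 192.  105.5] [509.6 189.  103.7] [523.5 195.4 107.7]
hook [251, 130, 16, 11, 164] mean [514.6 108.7 102. ] min [507.8 103.2  92.7] max [521.8 113.6 108.3] top [514.9 110.8 105.5] [507.9 107.8 104.3] [521.  113.6 108.3]
foot ((515.3643188476562, 152.10133361816406), (110.43354034423828, 40.092838287353516), 88.09142303466797) [1.02209518e-04 1.19781892e-03 8.85875755e+01]
bar 100.8 324 88.41742724193514
bar 200.8 354 88.51059655619665
(140, 156) 2168 ctr [515.3 151.6] size [40.3 29.6] long [0.011 1.   ] ang-from-y -0.011 z med 148.4
plate z 80.44673379620858 1934
```

View pics/wrist8.png

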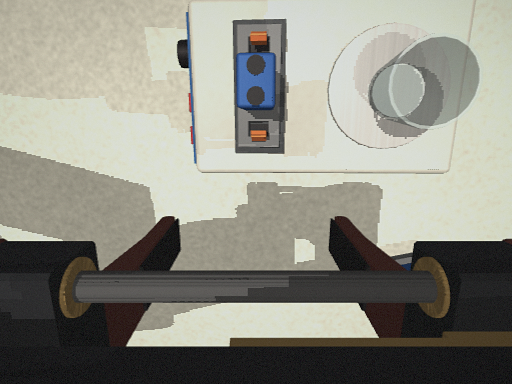

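View pics/side8c.png

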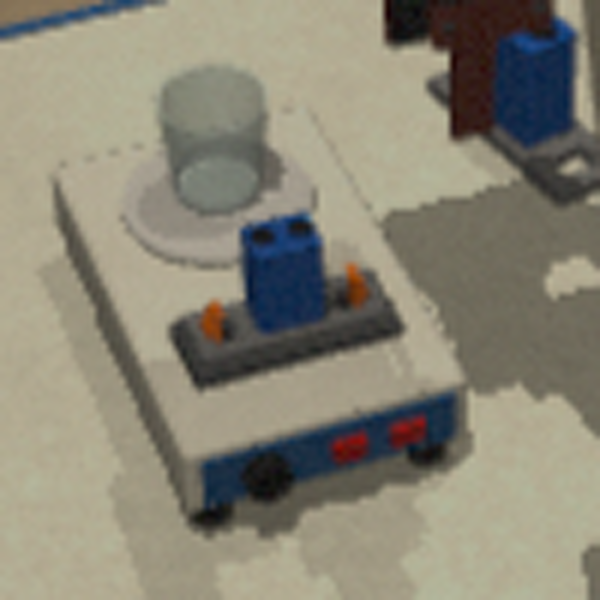

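The foot top at z=88.4–88.5 equals the plate top (80.4) plus 8 mm, the tilt is ≈0.001, and the hooks are back at their first-measured positions. The gripper is clear, so I'm handing in.

```bash
python3 -c "
from workcell import ctrl; print(ctrl.close_job())"
```

```text
the job is handed in; nothing more can be done
None
```

I gripped the small blue holder by its block, set it over the two orange hooks, pressed until both sides had snapped, let go and backed the arm clear. I handed the job in at about 18 s of the 64 s.

**Last checks (wrist and side cameras, before handing in):**
- **Seating:** the foot's top is 8 mm above the clip plate at both end bars (88.4 and 88.5 mm), so it lies flat. Its tilt is about 0.001 rad.
- **Position:** the holder's centre is about 1 mm from the hook midpoint and its line is within about 0.01 rad of the stirrer's.
- **Hooks:** both are back within about 0.2 mm of where they stood before pressing.
- **Beaker, bottle and jar:** the arm stayed clear of all three. I saw the beaker still standing on its plate in the last pictures, but did not re-measure any of their positions.

**What did not go cleanly:**
- **Tool tilt:** the tool drifted to about 0.05 rad off vertical on the way and I could not find out why. The holder still settled flat once released.
- **Press force:** the measured force jumped briefly to about 26 N when the foot hit the plate. That is below the 36 N limit, but more than I meant to use.

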